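Put the condiments back on their trays

ROBOT

A 7-joint arm with a two-finger parallel gripper is mounted at the origin on the work surface. World frame = base frame: x ahead of the robot, y to its left, z up, the work surface at z = 0. Lengths are in mm, angles in rad, forces in N, time in s.
With the tool pointing down it reaches from about 425 to 825 mm from the base axis. Payload 3.6 kg.
Tool frame: the origin (TCP) lies midway between the tips of the shut fingers; the grasp point (between the pads) lies manip.grip_depth behind it (manip.grip_depth is the distance from the TCP to the grasp point, in mm); z points along the fingers, y is the line along which they close (so a half turn about z gives the same grasp; the last joint's range is limited). The gripper opens to 85 mm and grips with 20 to 120 N. Pads are 22 mm wide; open, the fingers measure 114 mm over their backs; the gripper's body (76 mm by 85 mm) begins 54 mm behind the grasp point. The pads swing forward as they close: fully open they stand 13 mm farther back than shut.
Start: joints at [-1.141, 0.615, -0.013, 1.423, 0.008, 1.103, -0.04], TCP at [286.664, 583.339, 204.397] pointing down, gripper open.
Joint ranges: [-3.12, 3.12], [-0.3, 2.06], [-1.34, 1.32], [0.26, 2.42], [-1.36, 4.5], [0.01, 1.98], [-2.84, 2.84]. Speed limits (rad/s): [2.79, 2.79, 3.14, 3.14, 3.14, 3.14, 3.14].

INTERFACE

Orientations are given as a 3x3 rotation matrix whose columns are the frame's x, y, z axes.
In Python, from cell import manip, eyes, monitor gives the robot as it stands (manip), with the cameras (eyes) and the readings (monitor). Calls block until the motion is done:
- manip.movep(position, orientation): joint-space move of the TCP to a pose.
- manip.move_straight(position, rate=150, ori=None, stop_force=None): straight line of the TCP; ori=None keeps the orientation; rate is the mean speed in mm/s. With stop_force (N) it stops when the force on the tool has changed by that much, and returns True; else False.
- manip.movej(angles): joint-space move.
- manip.set_gripper(opening, force=None): finger opening in mm; force is the grip in N (None keeps the last); returns when the fingers have stopped.
- manip.wait(seconds).
- manip.inverse_kinematics(position, orientation): joint angles nearest the present ones, or None.
- eyes.grab_frame(name): name is "side" or "top"; returns a dict with "image" (400x640x3 uint8, red, green, blue), "fovy" (degrees; the focal length in pixels is half the picture's height over the tangent of half this angle, whatever the lens; pixels are square), "cx", "cy" (the principal point, pixels), "D" ([k1, k2, p1, p2, k3] as OpenCV has them; the pictures are not rectified), "R" (3x3) and "t" (3): a world point X has camera coordinates R X + t. Camera axes: x right, y down, z forward; pixel columns grow to the right and rows downward; lengths in mm; the calibration is good to about 2 mm. A picture is of the moment at which its call begins. There is no depth.
A pose or a line that the arm cannot do raises manip.Unreachable and nothing moves.
- manip.finish_job(): hands the job in; it is judged then, once.
Readings, each from a call of its own:
- monitor.current_t(): time.
- monitor.current_joint_pos(): joint angles.
- monitor.current_dq(): joint speeds.
- monitor.current_joint_torque(): joint torques, N m.
- monitor.current_tcp_pos(): TCP position.
- monitor.current_ee_rot(): TCP orientation.
- monitor.current_wrist_force(): force on the tool from outside, world axes, zero at the start.
- monitor.current_torque(): the same for the moment, N m.
- monitor.current_grip_width(): finger opening in mm.
- monitor.current_grasp_force(): force on a finger pad.
Only numpy, scipy, OpenCV 4.12 (cv2) and the standard library are available. Lean on these libraries where they do the work, as an engineer would, in place of code of your own. Each camera call takes 0.05 s, during which the arm holds its last target. There are 200 camera calls.

TASK

Cooking is over: put the condiments away by kind. Stand the two bottles in the round wooden tray, the two small spice jars in the long wooden box and the wide paste jar in the square steel dish; keep everything upright, set each thing down gently rather than dropping it, and leave the mug and the pot where they are.

Things in the scene. Friction and masses are not known exactly. Their poses are not given: they have to be found in the camera images.
- sauce_bottle: Dark sauce bottle with a paper label and a narrow black screw cap. 146 mm tall: body 56 mm across up to 95 mm, then a shoulder narrowing to a 27 mm neck at 115 mm, cap 32 mm across from 116 to 146 mm (the place to grip it). About 0.2 to 0.4 kg. Upright at the start; origin at the centre of its underside, z up its axis; round (yaw means nothing).
- squeeze_bottle: White squeeze bottle with a paper label and a black collar with a pointed nozzle. 165 mm tall: stiff body 54 mm across up to 98 mm, shoulder up to 110 mm, collar 34 mm across from 110 to 140 mm (the place to grip it), nozzle cone (18 to 7 mm across) above. About 0.17 to 0.33 kg. Upright at the start; origin at the centre of its underside, z up its axis; round (yaw means nothing).
- spice_jar_a: Small brown-filled spice jar with a paper label and a steel shaker lid. 85 mm tall, body 46 mm across up to 66 mm, lid 45 mm across from 67 to 85 mm. About 0.08 to 0.16 kg. Upright at the start; origin at the centre of its underside, z up its axis; round (yaw means nothing).
- spice_jar_b: Small spice jar of the same shape and size (85 mm tall, 46 mm across), with a paler, sandy filling. Upright at the start; origin at the centre of its underside, z up its axis; round (yaw means nothing).
- paste_jar: Wide, low jar of dark paste with a paper label and a plain steel lid. 72 mm tall, body 62 mm across up to 53 mm, lid 61 mm across from 55 to 72 mm. About 0.2 to 0.37 kg. Upright at the start; origin at the centre of its underside, z up its axis; round (yaw means nothing).
- round_tray: Round brown wooden tray with a low rim, fixed on the counter: 204 mm across and 24 mm high outside, about 190 mm across inside, its floor 6 mm above the counter. Takes both bottles side by side. Origin at the centre of its underside, z up.
- spice_box: Long open box of pale wood, fixed on the counter: 100 mm along its x, 210 mm along its y, 34 mm high outside; 88 by 198 mm inside (walls 6 mm), its floor 6 mm above the counter. Takes both spice jars in a row along y. Origin at the centre of its underside, z up.
- square_dish: Square steel dish, fixed on the counter: 116 by 116 mm and 24 mm high outside, 104 by 104 mm inside (walls 6 mm), its floor 6 mm above the counter. Origin at the centre of its underside, x and y along its sides, z up.
- mug: White mug, a bystander beyond the trays on the robot's left: 80 mm across, 92 mm tall, handle on its +y side. Origin at the centre of its underside.
- pot: Small lidded grey cooking pot, a bystander beyond the trays on the robot's right: 156 mm across at the rim, 126 mm to the top of the lid's knob, short loop handles reaching 98 mm from its axis along its +y and -y. Origin at the centre of its underside.

How it is judged (in metres and radians):
At the end, for the whole second after the job is handed in: Bottles stand in the round tray (axis within 75 mm of its centre), spice jars in the box (within 30 mm across, 85 mm along), paste jar in the dish (within 30 mm each way); undersides under 6 mm above the tray floor, upright within 0.1 rad, at rest (below 0.02 m/s) (z of sauce_bottle in the frame of round_tray between 0 and 0.012 m and angle between each of sauce_bottle, squeeze_bottle, spice_jar_a, spice_jar_b, paste_jar's own z axis and vertical below 0.1 rad and horizontal distance between each of sauce_bottle, squeeze_bottle and round_tray below 0.075 m and linear speed of each of sauce_bottle, squeeze_bottle, spice_jar_a, spice_jar_b, paste_jar below 0.02 m/s and z of squeeze_bottle in the frame of round_tray between 0 and 0.012 m and z of spice_jar_a in the frame of spice_box between 0 and 0.012 m and x of spice_jar_a in the frame of spice_box between -0.03 and 0.03 m and y of spice_jar_a in the frame of spice_box between -0.085 and 0.085 m and z of spice_jar_b in the frame of spice_box between 0 and 0.012 m and x of spice_jar_b in the frame of spice_box between -0.03 and 0.03 m and y of spice_jar_b in the frame of spice_box between -0.085 and 0.085 m and z of paste_jar in the frame of square_dish between 0 and 0.012 m and x of paste_jar in the frame of square_dish between -0.03 and 0.03 m and y of paste_jar in the frame of square_dish between -0.03 and 0.03 m); the robot touches nothing.
It fails at once if a bottle or jar was tipped more than 0.6 rad (angle between any of sauce_bottle, squeeze_bottle, spice_jar_a, spice_jar_b, paste_jar's own z axis and vertical above 0.6 rad).
It fails at once if a bottle or jar was dropped (out of the fingers and moving faster than 0.7 m/s, a fall of over 25 mm) ((contact force between the fingers and sauce_bottle below 0.05 N and linear speed of sauce_bottle above 0.7 m/s) or (contact force between the fingers and squeeze_bottle below 0.05 N and linear speed of squeeze_bottle above 0.7 m/s) or (contact force between the fingers and spice_jar_a below 0.05 N and linear speed of spice_jar_a above 0.7 m/s) or (contact force between the fingers and spice_jar_b below 0.05 N and linear speed of spice_jar_b above 0.7 m/s) or (contact force between the fingers and paste_jar below 0.05 N and linear speed of paste_jar above 0.7 m/s)).
It fails at once if the mug or the pot was shifted more than 30 mm (distance of any of mug, pot from where it was at the start of the episode above 0.03 m).
It also fails if it takes over 134 s, if anything falls off the work surface, if the arm or the gripper's body presses on something with over 40 N, if the wrist force passes 120 N, or if a joint passes its speed limit or range.

## Working session

There is one attempt and no reset: what is moved stays moved. The work goes in short steps, each a Python script; the robot and the scene stay as the last script left them, time stands still between calls to the robot, and variables do not carry over. Pictures are saved under pics/ and viewed, at most 14 in all, crops included, and the job is handed in when it is done.

```bash
ls; mkdir -p pics
python3 - <<'E'
from cell import manip, eyes, monitor
import cv2
for n in("top","side"):
    f=eyes.grab_frame(n); cv2.imwrite(f"pics/{n}0.png",f["image"][:,:,::-1])
    print(n,f["fovy"],f["cx"],f["cy"],f["D"],f["R"],f["t"])
print(manip.grip_depth,monitor.current_t(),monitor.current_ee_rot())
E
```

```text
cell.py
pics
top 43.07668351747153 322.03078351492917 193.79569632147238 [-0.07952014  0.          0.          0.          0.        ] [[-7.53491072e-03 -9.99970363e-01 -1.58086961e-03]
 [-9.90353671e-01  7.68116679e-03 -1.38349577e-01]
 [ 1.38357620e-01  5.23168304e-04 -9.90382197e-01]] [  18.30999761  550.00470939 1349.80395524]
side 50.62808377724981 321.3791337494128 200.00697161412666 [-0.05589478  0.          0.          0.          0.        ] [[ 0.9599325  -0.27973184 -0.01672392]
 [-0.21026976 -0.67954467 -0.70285536]
 [ 0.18524637  0.67821024 -0.71113617]] [-518.55300053  162.67767251 1055.30326991]
18.700000000000003 0.1 [[-8.97530254e-01  4.40951670e-01 -1.03281027e-03]
 [ 4.40952880e-01  8.97527837e-01 -2.08299383e-03]
 [ 8.47636120e-06 -2.32497065e-03 -9.99997297e-01]]
```

View pics/top0.png

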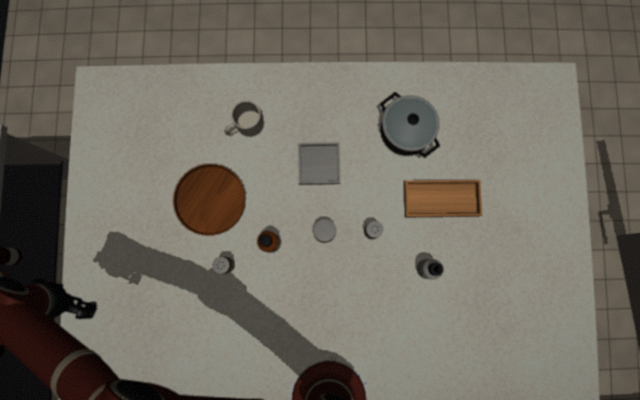

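View pics/side0.png

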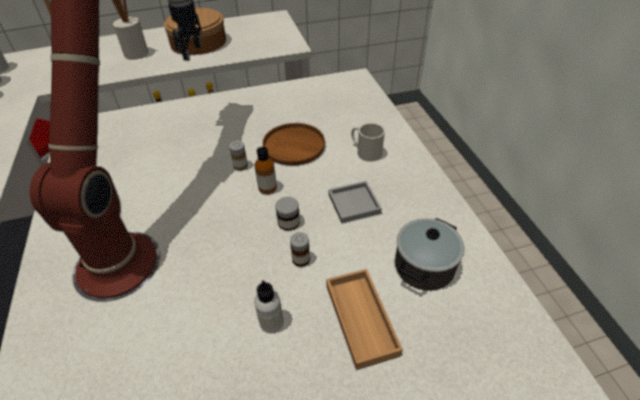

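The top view shows everything: tray (210,199), dish (319,164), box (443,198), sauce bottle (268,241), squeeze bottle (431,268), paste jar (324,229), and spice jars at (221,265) and (373,229). I'll enlarge both views to measure.

Run:
```python
import cv2
a=cv2.imread("pics/top0.png")[140:290,170:490]; cv2.imwrite("pics/topc.png",cv2.resize(a,None,fx=2.5,fy=2.5,interpolation=cv2.INTER_CUBIC))
a=cv2.imread("pics/side0.png")[120:370,220:410]; cv2.imwrite("pics/sidec.png",cv2.resize(a,None,fx=2.4,fy=2.4,interpolation=cv2.INTER_CUBIC))
```

```text
(no output)
```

View pics/topc.png

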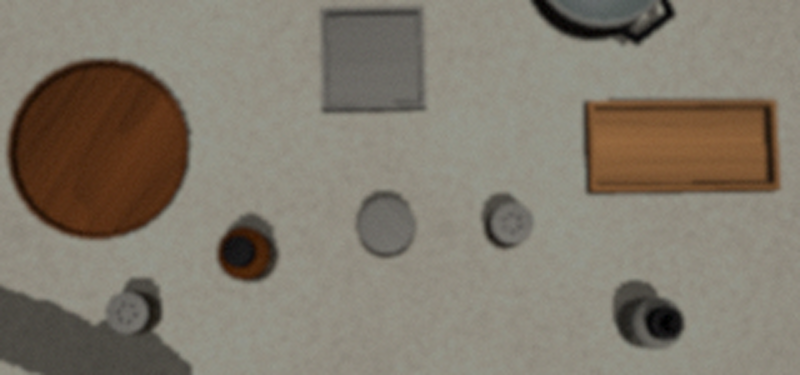

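View pics/sidec.png

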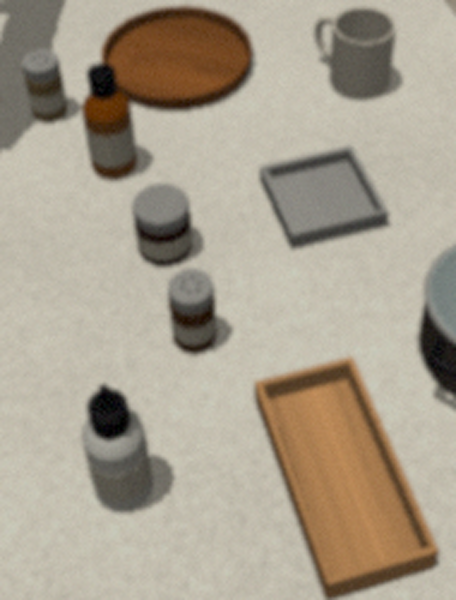

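The enlarged crops show the lid centres. In the top crop, they are jars (128,312) and (511,222), paste (385,222), sauce cap (238,252) and collar (664,322); the tray is at (99,149), dish at (372,60) and box at (681,146). The side crop shows the same tops. I'll compute positions from the known heights and triangulate to check them.

```bash
cat > vis.py <<'E'
import numpy as np,cv2
def ray(f,uv):
    fl=200/np.tan(np.radians(f["fovy"]/2)); K=np.array([[fl,0,f["cx"]],[0,fl,f["cy"]],[0,0,1]])
    p=cv2.undistortPoints(np.array([[uv]],float),K,np.array(f["D"]))[0,0]
    R=np.array(f["R"]);return -R.T@np.array(f["t"]),R.T@np.array([*p,1])
def atz(f,uv,z):
    c,d=ray(f,uv);return c+d*(z-c[2])/d[2]
def tri(f,a,g,b):
    c,d=ray(f,a);e,h=ray(g,b)
    s=np.linalg.lstsq(np.c_[d,-h],e-c,rcond=None)[0];p,q=c+d*s[0],e+h*s[1]
    return (p+q)/2,np.linalg.norm(p-q)
E
python3 - <<'E'
from cell import manip, eyes, monitor
from vis import *
np.set_printoptions(precision=1,suppress=True)
T=eyes.grab_frame("top");S=eyes.grab_frame("side")
print("cams",ray(T,(320,200))[0],ray(S,(320,200))[0])
t=lambda u:(170+(u[0]+.5)/2.5-.5,140+(u[1]+.5)/2.5-.5); s=lambda u:(220+(u[0]+.5)/2.4-.5,120+(u[1]+.5)/2.4-.5)
for n,a,b,z in [("jarL",(128,312),(42,63),85),("jarR",(511,222),(191,286),85),("paste",(385,221),(162,205),72),("sauce",(238,252),(102,75),146),("squeeze",(664,322),(108,402),140),
 ("tray",(99,149),(177,54),24),("dish",(372.5,60),(322.5,192),24),("box",(681.5,145.5),(342,471),34)]:
    p,e=tri(T,t(a),S,s(b));print(n,atz(T,t(a),z)[:2],atz(S,s(b),z)[:2],p,e)
for z,P in [(24,[(321,9),(421,8),(425,111),(323,111)]),(34,[(585,101),(775,100),(778,189),(588,192)]),(24,[(10,149),(188,149)])]:
    P=np.array([atz(T,t(a),z)[:2] for a in P]);print(P.round(),np.linalg.norm(np.roll(P,-1,0)-P,axis=1))
E
```

```text
cams [ 358.1   13.4 1412.9] [ 336.5 -750.2  856.1]
jarL [359.4 279.3] [362.1 275. ] [360.8 280.   81.3] 2.79846645014861
jarR [ 450.6 -121.8] [ 451.7 -123. ] [ 451.3 -122.    83.8] 1.1460872630889565
paste [453.7  10.4] [451.2   5.9] [453.   10.4  67.2] 2.085561597287233
sauce [418.4 157.6] [421.5 151.6] [420.4 158.1 140.9] 3.46799241862404
squeeze [ 345.3 -267.5] [ 347.1 -268.1] [ 346.2 -267.7  139.5] 1.8379481770012567
tray [539.1 327.1] [540.6 320.3] [541.  328.4  17.7] 2.178173981177849
dish [637.   22.8] [640.   17.8] [639.9  22.5  18.9] 3.7443148567727325
box [ 536.7 -317.3] [ 536.4 -329.5] [ 539.6 -321.3   17.9] 1.524355268174027
[[696.  80.]
 [696. -32.]
 [579. -35.]
 [580.  78.]] [112.4 117.3 113.2 116.1]
[[ 587. -212.]
 [ 587. -424.]
 [ 488. -423.]
 [ 486. -212.]] [212.5  99.3 210.5 100.9]
[[540. 427.]
 [538. 228.]] [199.4 199.4]
```

Single-view and triangulated positions agree to about 3 mm, apart from the box centre in the side view, and the measured tray, box and dish sizes match. I'll pick the paste jar first, closing the fingers along x.

```bash
cat > job.py <<'E'
from cell import manip, eyes, monitor
import numpy as np,cv2
O=np.array([[0,1,0],[1,0,0],[0,0,-1.]])
HI={"sauce":113,"squeeze":110,"jar":48,"paste":38}   # TCP height above underside
W={"sauce":32,"squeeze":34,"jar":46,"paste":62}
def pick(k,x,y,lift):
    h=HI[k]; manip.set_gripper(85,60)
    manip.movep([x,y,h+95],O); manip.move_straight([x,y,h+30],150)
    hit=manip.move_straight([x,y,h],60,stop_force=8)
    manip.set_gripper(W[k]-8,60)
    print(k,"hit",hit,"w",monitor.current_grip_width(),"f",monitor.current_grasp_force())
    manip.move_straight([x,y,h+lift],90)
    print("lifted w",monitor.current_grip_width(),"F",np.round(monitor.current_wrist_force(),1))
def place(k,x,y,lift,via=None):
    h=HI[k]+6
    for p in (via or []): manip.movep([*p,h+lift],O)
    manip.movep([x,y,h+lift],O); manip.move_straight([x,y,h+12],100)
    hit=manip.move_straight([x,y,h-8],20,stop_force=4); z=monitor.current_tcp_pos()[2]
    print("down",hit,"dz",z-h,"w",monitor.current_grip_width())
    manip.set_gripper(min(85,W[k]+22)); manip.wait(.2)
    manip.move_straight([x,y,h+95],150)
    print("t",monitor.current_t())
def snap(n):
    for c in("top","side"): cv2.imwrite(f"pics/{c}{n}.png",eyes.grab_frame(c)["image"][:,:,::-1])
E
python3 - <<'E'
from job import *
manip.move_straight([286,583,260],100)
pick("paste",453,9,80)
place("paste",638,21,80)
snap(1)
E
```

```text
paste hit False w 54.281541079938826 f 11.203330495627597
lifted w 53.88320186835045 F [ 0.8 -0.6 -0.6]
down False dz -7.834388860049408 w 53.94008773059935
t 10.2
```

View pics/top1.png

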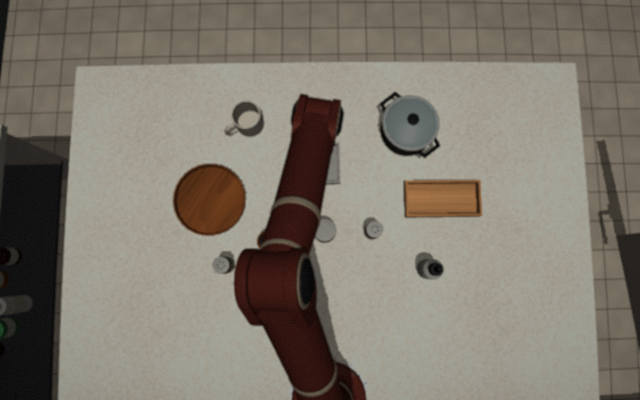

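View pics/side1.png

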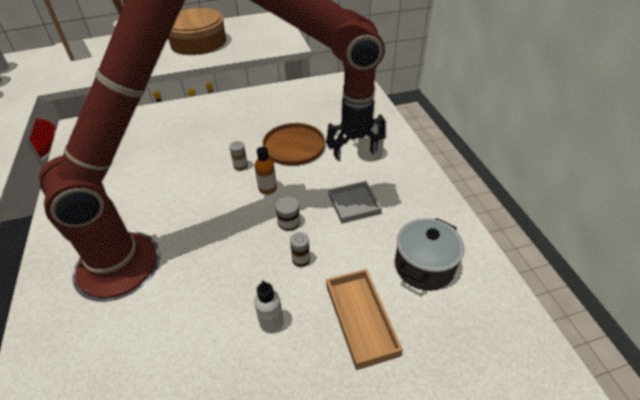

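The paste jar is still at side (288,213), so the grasp missed it. The gripper is at about side (357,150). I'll check where the reported TCP should project.

Run:
```python
from job import *
from vis import *
np.set_printoptions(precision=2,suppress=True)
p=np.array(monitor.current_tcp_pos());print(p,monitor.current_ee_rot(),monitor.current_joint_pos())
def proj(f,X):
    fl=200/np.tan(np.radians(f["fovy"]/2));K=np.array([[fl,0,f["cx"]],[0,fl,f["cy"]],[0,0,1]])
    return cv2.projectPoints(np.array(X,float).reshape(-1,3),cv2.Rodrigues(np.array(f["R"]))[0],np.array(f["t"]),K,np.array(f["D"]))[0][:,0]
S=eyes.grab_frame("side");T=eyes.grab_frame("top")
X=[p+[50,0,13],p+[-50,0,13],p,[638,21,24],[453,9,72]]
print(proj(S,X),proj(T,X))
im=np.ascontiguousarray(S["image"][:,:,::-1])[60:260,260:460]
im=cv2.resize(im,None,fx=3,fy=3,interpolation=cv2.INTER_CUBIC)
for q in proj(S,X): cv2.circle(im,tuple(int(v) for v in ((q-[260,60])*3)),4,(0,0,255),1)
cv2.imwrite("pics/chk.png",im)
```

```text
[636.95  21.17 137.51] [[-0.  1. -0.]
 [ 1.  0.  0.]
 [ 0. -0. -1.]] [-0.27  0.68  0.36  1.55 -0.27  0.96  0.17]
[[372.69 160.51]
 [335.76 168.09]
 [354.2  168.1 ]
 [353.01 199.06]
 [287.6  204.14]] [[318.8  134.82]
 [319.06 173.27]
 [318.97 155.02]
 [319.33 163.35]
 [324.22 228.35]]
```

View pics/chk.png

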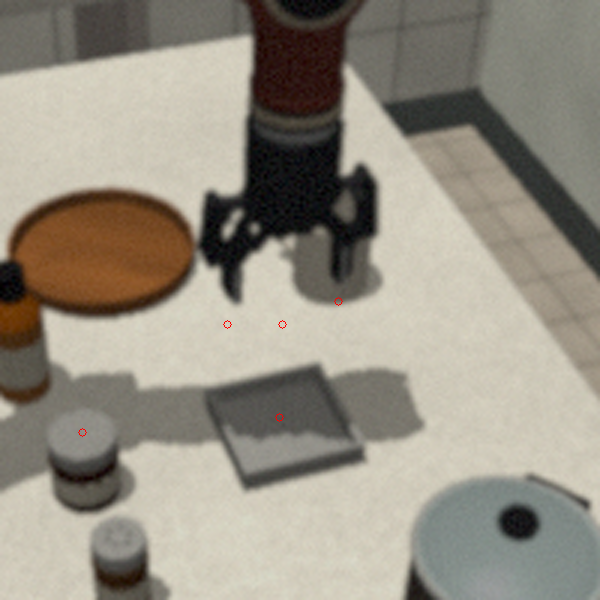

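Projected against the picture, the fingers sit about 7 px above where the reported TCP says. I'll check the same thing in both start pictures, where the hand is visible from two sides.

```bash
cat >> vis.py <<'E'
def proj(f,X):
    fl=200/np.tan(np.radians(f["fovy"]/2));K=np.array([[fl,0,f["cx"]],[0,fl,f["cy"]],[0,0,1]])
    return cv2.projectPoints(np.array(X,float).reshape(-1,3),cv2.Rodrigues(np.array(f["R"]))[0],np.array(f["t"]),K,np.array(f["D"]))[0][:,0]
E
python3 - <<'E'
from job import *
from vis import *
S=eyes.grab_frame("side");T=eyes.grab_frame("top")
p=np.array([286.7,583.3,204.4]);y=np.array([.441,.8975,0]);X=[p+y*45+[0,0,13],p-y*45+[0,0,13],p]
o=[]
for f,n,c in((T,"top",(40,260)),(S,"side",(150,0))):
    q=proj(f,X);print(q)
    im=cv2.resize(cv2.imread(f"pics/{n}0.png")[c[1]:c[1]+80,c[0]:c[0]+80],None,fx=5,fy=5,interpolation=cv2.INTER_CUBIC)
    for v in q: cv2.circle(im,tuple(int(a) for a in (v-c+.5)*5),4,(0,0,255),1)
    o.append(cv2.convertScaleAbs(im,alpha=1.8))
cv2.imwrite("pics/chk2.png",np.hstack(o))
E
```

```text
[[ 66.60041049 286.69406394]
 [ 98.69657331 303.91432098]
 [ 85.05192032 294.97244359]]
[[199.54102358  55.15350183]
 [188.84240504  68.33543062]
 [195.19278164  65.2869155 ]]
```

View pics/chk2.png

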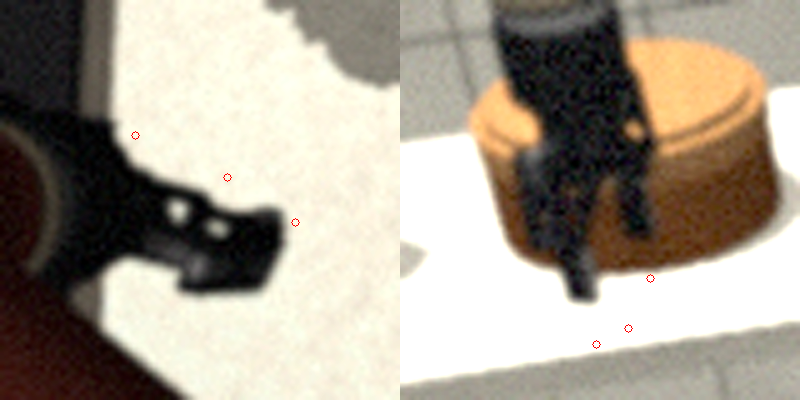

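In both start views the real fingers are offset from the reported TCP, and higher. I'll measure it with the fingers shut by touching the bare counter, then triangulating the tip.

Run:
```python
from job import *
from vis import *
manip.move_straight([600,0,240],150); manip.movep([330,-450,240],O)
manip.set_gripper(0,30)
manip.move_straight([330,-450,60],150)
print(manip.move_straight([330,-450,-45],25,stop_force=4),monitor.current_tcp_pos(),monitor.current_grip_width(),monitor.current_wrist_force())
p=np.array(monitor.current_tcp_pos());manip.move_straight(p+[0,0,4],20)
o=[];p=np.array(monitor.current_tcp_pos())
for n in("top","side"):
    f=eyes.grab_frame(n);q=proj(f,p)[0];c=np.round(q).astype(int)-40;c=np.maximum(c,0);c[1]=min(c[1],320)
    im=cv2.resize(np.ascontiguousarray(f["image"][c[1]:c[1]+80,c[0]:c[0]+80,::-1]),None,fx=5,fy=5,interpolation=cv2.INTER_CUBIC)
    im=cv2.convertScaleAbs(im,alpha=1.6);cv2.circle(im,tuple(int(a) for a in (q-c+.5)*5),4,(0,0,255),1);o.append(im);print(n,c,q)
cv2.imwrite("pics/chk3.png",np.hstack(o))
```

```text
True [ 330.0419261  -450.0268992   -26.73259502] 0.19061212004046862 [-1.50917593 -0.09739966  4.58489046]
top [447 233] [486.75970943 272.60118097]
side [243 320] [283.36721176 409.01738135]
```

View pics/chk3.png

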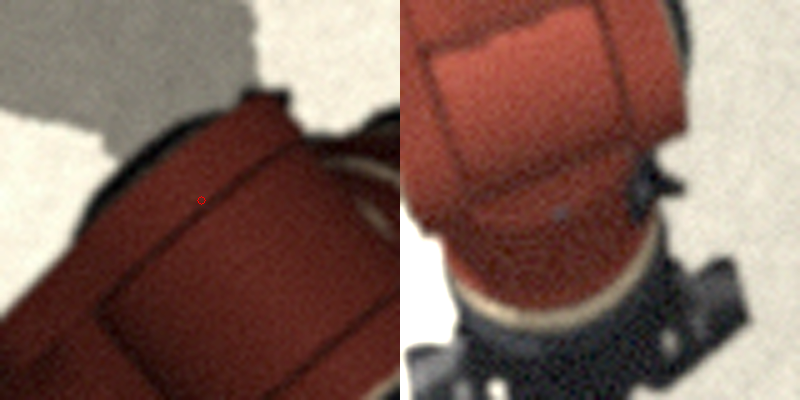

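The shut fingers touched the counter at a reported z of -26.7, so the true tip is about 26.5 mm higher than reported. All three views fit a pure z offset with little sideways error, so I'll correct the heights and retry the paste jar.

```bash
sed -i 's/^W={/HI={k:v-26.5 for k,v in HI.items()}   # measured: true tip 26.5 mm above reported\nW={/' job.py
python3 - <<'E'
from job import *
manip.move_straight([330,-450,220],200); manip.movep([460,-100,220],O)
pick("paste",453,9,80)
if monitor.current_grip_width()>58: place("paste",638,21,80)
snap(2)
E
```

```text
paste hit False w 59.8170222339604 f 63.86457949876785
lifted w 59.87367129736453 F [ 1.  1. -3.]
down True dz 0.7697796797228733 w 59.46518413646916
t 29.3167
```

The paste jar is held at 60 mm with 3 N of weight, and it touched down at the expected height. Next are the right jar and the sauce bottle.

Run:
```python
from job import *
import sys
manip.movep([500,-60,180],O)
pick("jar",451,-122,80)
if monitor.current_grip_width()<41: sys.exit("miss")
place("jar",537,-369,80)
manip.movep([480,-60,220],O)
pick("sauce",420,157,80)
if monitor.current_grip_width()<27: sys.exit("miss")
place("sauce",540,371,80)
snap(3)
a=cv2.imread("pics/top3.png")[80:290,160:500];cv2.imwrite("pics/top3c.png",cv2.resize(a,None,fx=2.3,fy=2.3,interpolation=cv2.INTER_CUBIC))
```

```text
jar hit False w 44.03935923940419 f 60.93321517109871
lifted w 44.35961308585546 F [ 0.4  0.1 -1.3]
down True dz 0.6467972973284901 w 43.90990988845479
t 37.425
sauce hit False w 30.594264409437343 f 59.142247438430786
lifted w 30.69798869132403 F [-0.2 -0.6 -2.3]
down True dz 0.44249274314617537 w 30.484300564190946
t 46.5
```

View pics/top3c.png

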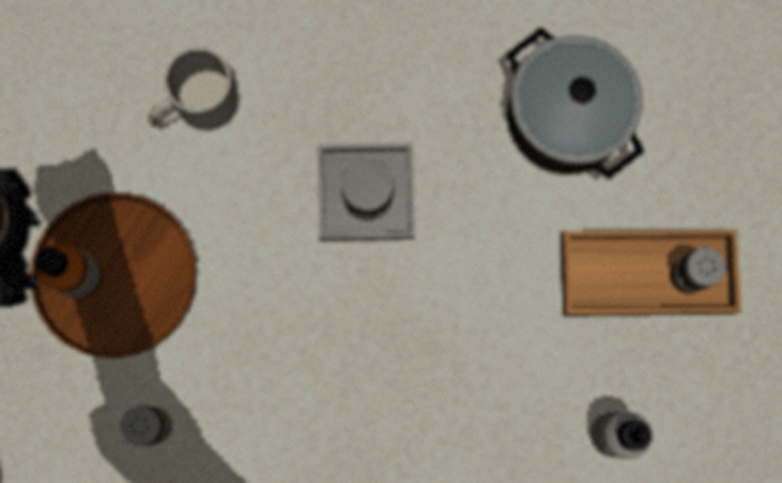

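The paste jar sits in the dish, the right jar at the far end of the box and the sauce bottle upright at the left of the tray; the mug and pot haven't moved. The left jar and squeeze bottle remain.

Run:
```python
from job import *
import sys
manip.movep([440,240,200],O)
pick("jar",361,279,100)
if monitor.current_grip_width()<41: sys.exit("miss")
place("jar",537,-273,100,[(490,20)])
manip.movep([440,-200,220],O)
pick("squeeze",346,-267.5,100)
if monitor.current_grip_width()<29: sys.exit("miss")
place("squeeze",540,281,100,[(490,0)])
manip.movep([500,60,230],O); print(monitor.current_t())
snap(4)
a=cv2.imread("pics/top4.png")[80:290,160:500];b=cv2.imread("pics/side4.png")[100:380,220:480]
cv2.imwrite("pics/c4.png",np.hstack([cv2.resize(a,(453,280)),cv2.resize(b,(260,280))]))
```

```text
jar hit False w 44.70478321580163 f 60.57593498378992
lifted w 44.231911850894974 F [-0.1 -0.3 -1.2]
down True dz 0.6305447978317105 w 44.388598053189895
t 56.4917
squeeze hit False w 32.19346779440043 f 59.26332950592041
lifted w 32.56007784274702 F [-0.2  0.4 -2.5]
down True dz 0.5286581364472198 w 32.27127452125392
t 66.3333
67.25
```

View pics/c4.png

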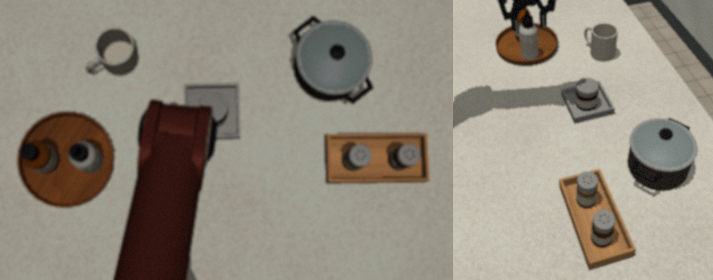

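Both bottles stand in the tray, both jars in the box and the paste jar in the dish, all upright. The mug and pot haven't moved and the robot is clear.

```bash
python3 -c "
from cell import manip, eyes, monitor
manip.wait(.5);print(manip.finish_job())"
```

```text
the job is handed in; nothing more can be done
None
```

I handed the job in at about 68 s: the final pictures show both bottles upright in the round tray, both spice jars in the box, the paste jar in the dish, and the mug and pot unmoved; the first try at the paste jar missed because the true fingertips sat about 26.5 mm above the reported height.

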